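Roll a freshly labelled jar fast on the labelling board and wedge it

TASK

The label on the big jar has only been laid on: press it fast by rolling the jar along the rubber of the labelling board, from the white line to the red line where it meets the wooden stop, with a closed gripper on its top bearing down with about 10 N (never over 25 N, it is glass) all along, so that it rolls and does not slide; short strokes with a lift between them are fine, but never pick the jar up. When it lies still at the stop and you have let go of it, slide the wooden wedge, thin edge first and square to the jar, in under the jar from behind until you feel it bite and hold the jar tight against the stop, with a gentle push of a few newtons. Leave the wedge in place, and leave the other things on the counter alone.

Things in the scene. Friction and masses are not known exactly. Their poses are not given: they have to be found in the camera images.
- jar: Glass jar lying on its side on the board, body 100 mm diameter x 102 mm, black lid (90 mm) beyond one end, 122 mm in all, 0.5 to 0.75 kg; too wide to grasp. Origin on its axis, mid glass body, 50 mm above the rubber. y: its axis, towards the lid. At the start z is up and x the way to roll; both turn with it. Friction about 0.6; let go gently, it stays. A tip that rolls it moves twice as far as it.
- board: Fixed labelling board, 500 x 220 x 12 mm, wood faced with dark rubber, on levelling feet: its underside is 12 to 28 mm above the counter. Origin: middle of the underside. x: rolling direction, white line to red line; y: along the lines; z up. Past the red line stands a beech stop, 200 mm wide, 62 mm above the rubber, its face 50 mm past the line: a jar that touches it has its axis above the line.
- start (a point): Middle of the white line across the board (5 mm wide), on the rubber's surface. Axes as the board. The jar's axis starts within 10 mm of being above it. The jar's cream label, 140 mm long, starts straight below and runs up over the front: rolled to the red line without sliding, the jar turns by 2.8 rad and its whole label runs over the rubber.
- finish (a point): Middle of the red line across the board (5 mm wide), on the rubber's surface, 140 mm from the white one. The jar's axis is to finish above it, when the jar touches the stop. Axes as the board.
- wedge: Loose beech wedge, 110 mm long, 44 mm wide, 32.5 mm thick at one end and 3 mm at the thin edge, 15 degrees, 75 g, lying on the board behind the jar with its thin edge towards it, up to 0.4 rad askew. Origin: middle of its underside. x: from the thick end to the thin edge; y across; z up. Dragging it over the rubber takes 0.5 N, more if it is pressed down.
- wedge_grip (a point): Where to grip the wedge across its 44 mm width: 20 mm from the thick end, 13 mm above its underside (its top is 27 mm above the underside here).
- wedge_toe (a point): Middle of the wedge's thin edge, 90 mm from the grip. When the wedge bites, this lies about 18 mm behind the point straight below the jar's axis; from there the push rises steeply, several N in a millimetre or two.
- pickles: Small standing jar with black lid, 66 mm diameter, 80 mm tall, beside the board. Leave it alone. Origin: middle of its underside.
- label_roll: Roll of labels standing on end, 80 mm diameter, 60 mm tall, beside the board. Leave it alone. Origin: middle of its underside.
- price_card: Black price card in a wooden foot, 36 x 74 mm and 69 mm tall, beside the board. Leave it alone. Origin: middle of its underside.
There are look-alikes about, which are no part of the job. Of the things like the jar, leave any that is purple; of the rest the smaller one is meant. There is more than one size of the wedge; the one meant has the size given above.

How it is judged:
By the outcome, as a careful person would: the job done as asked, in the order asked, and still so for the second after the job is handed in, with the robot touching nothing.
It also fails if it takes over 72 s, if anything falls off the work surface, if the arm or the gripper's body presses on something with over 40 N, if the wrist force passes 120 N, or if a joint passes its speed limit or range.

ROBOT

A 7-joint arm with a two-finger parallel gripper is mounted at the origin on the work surface. World frame = base frame: x ahead of the robot, y to its left, z up, the work surface at z = 0. Lengths are in m, angles in rad, forces in N, time in s.
With the tool pointing down it reaches from about 0.425 to 1.025 m from the base axis. Payload 9.4 kg.
Tool frame: the origin (TCP) lies at the very end of the fingers, on their centre line; the grasp point (between the pads) lies 19 mm behind it (grip_point_offset is the distance from the TCP to the grasp point, in m); z points along the fingers, y is the line along which they close (so a half turn about z gives the same grasp; the last joint's range is limited). The gripper opens to 93 mm and grips with 3 to 60 N. Pads are 15 mm wide; open, the fingers measure 128 mm over their backs; the gripper's body (75 mm by 188 mm) begins 65 mm behind the grasp point.
Start: joints at [-1.298, 0.599, -0.003, 1.599, 0.002, 0.943, -0.08], TCP at [0.248, 0.681, 0.219] pointing down, gripper open.
Joint ranges: [-2.57, 2.57], [-0.35, 1.97], [-1.29, 1.29], [0.11, 2.56], [-1.05, 4.19], [0.11, 1.86], [-2.63, 2.63]. Speed limits (rad/s): [2.22, 2.22, 3.01, 3.01, 3.14, 3.14, 3.14].

INTERFACE

Orientations are given as [roll, pitch, yaw] about the fixed x, y, z axes, in that order (R = Rz(yaw) Ry(pitch) Rx(roll)).
In Python, from bench import read_state, get_image, calibration, close_job, grip_point_offset gives the robot as it stands.
- The arm moves only by the tool step_arm, never from a script. Its argument "deltas" is a list of rows, each a list of 3 entries, a list of its own where there are three numbers: the shift along the tool's x, y, z in mm, then the turn, a rotation vector about the tool's x, y, z in rad, then the closure, from -1 (fully open) to 1 (shut). A call has 1 to 5 rows; each row is the pose to reach, as a shift and turn from the pose commanded when the call began, along the tool's axes at that moment; what a row does not reach only later rows make up. A row lasts 1/8 s, in which the tool goes at most 62.5 mm and 10.7 degrees, less where a joint would pass 70% of its speed; a pose out of reach is approached as far as the arm can. A call with a gripper value outside its range is refused whole. The fingers move at their own pace and stop on an object; "squeeze" is the grip in N (left out, the last holds). Time passes only in rows, so rows that repeat a pose let the fingers close. It gives the time, the measured TCP pose, the force and the opening at its end, in the units of the state.
- read_state(): the state, without advancing time (a new reading comes with each control period).
- get_image(name): name is "scene" or "side" or "wrist"; returns (picture, depth): 420x560x3 uint8, red, green, blue; 420x560 float32, m along the optical axis (not along the pixel's ray), 0 where there is no reading.
- calibration(name): a dict with "K" (3x3 intrinsics, pixels), "D" ([k1, k2, p1, p2, k3] as OpenCV has them; the pictures are not rectified), "R" (3x3) and "t" (3): a world point X has camera coordinates R X + t; the wrist camera has in their place "tool_from_camera" (4x4, takes a point from camera to tool coordinates, whose origin is the TCP and whose axes are the flange's). Camera axes: x right, y down, z forward; pixel columns grow to the right and rows downward; lengths in m; the calibration is good to about 2 mm. A picture is of the moment at which its call begins: read the wrist's pose just before it. calibration takes no time and is no camera call.
- close_job(): hands the job in, once; it reports no verdict.
The state is a dict: "time_s": time; "joint_pos": joint angles; "dq": joint speeds; "joint_torque": joint torques, N m; "eef_pos": TCP position; "orientation": TCP orientation; "ft_force": force on the tool from outside, world axes, zero at the start; "moment": the same for the moment, N m; "gripper_width": finger opening in m.
Only numpy, scipy, OpenCV 4.12 (cv2) and the standard library are available. Lean on these libraries where they do the work, as an engineer would, in place of code of your own. Each camera call takes 0.05 s, during which the arm holds its last target. There are 200 camera calls.

## Working session

There is one attempt and no reset: what is moved stays moved. The work goes in short steps, Python scripts to look and compute and a tool call to move; the robot and the scene stay as the last step left them, time stands still between calls to the robot, and variables do not carry over. Pictures are saved under pics/ and viewed, on a budget of 10 in all, crops included, one or two more only if the job needs it, and the job is handed in when it is done.

Besides the shell and the picture viewer there is one more tool, called after "Request:" by a JSON object that holds its "op" and its "data", one argument or row to a line. step_arm: Moves the arm, as the interface text tells. Its arguments: {"type":"object","properties":{"deltas":{"type":"array"},"squeeze":{"type":"number"}},"required":["deltas"]}

```bash
ls; mkdir -p pics; cat > h.py <<'E'
import numpy as np, cv2
from bench import *
from scipy.spatial.transform import Rotation as Ro
def grab(n):
    s=read_state(); im,d=get_image(n); c=calibration(n)
    if 'R' in c: R=np.array(c['R']);t=np.array(c['t'])
    else:
        T=np.eye(4);T[:3,:3]=Ro.from_euler('xyz',s['orientation']).as_matrix();T[:3,3]=s['eef_pos']
        W=np.linalg.inv(T@np.array(c['tool_from_camera']));R=W[:3,:3];t=W[:3,3]
    return dict(im=im,d=d,K=np.array(c['K']),D=np.array(c['D']),R=R,t=t)
def und(v,uv): return cv2.undistortPoints(np.float64(uv).reshape(-1,1,2),v['K'],v['D']).reshape(-1,2)
def plane(v,uv,z):
    p=und(v,uv);r=np.c_[p,np.ones(len(p))]@v['R'];o=-v['R'].T@v['t']
    return o+r*((z-o[2])/r[:,2])[:,None]
def dep(v,uv):
    uv=np.array(uv);z=v['d'][uv[:,1].astype(int),uv[:,0].astype(int)].astype(float);p=und(v,uv)
    return (np.c_[p,np.ones(len(p))]*z[:,None]-v['t'])@v['R']
def proj(v,X): return cv2.projectPoints(np.float64(X).reshape(-1,1,3),cv2.Rodrigues(v['R'])[0],v['t'],v['K'],v['D'])[0].reshape(-1,2)
def save(v,n): np.savez('v_'+n+'.npz',**v); cv2.imwrite('pics/'+n+'.png',cv2.cvtColor(v['im'],cv2.COLOR_RGB2BGR))
def load(n): return dict(np.load('v_'+n+'.npz'))
E
python3 - <<'E'
from h import *
a=grab('scene');b=grab('side');w=grab('wrist')
for v,n in((a,'scene0'),(b,'side0'),(w,'wrist0')): save(v,n); print(n,(-v['R'].T@v['t']).round(3),(v['d']>0).mean())
s=read_state();print({k:np.round(s[k],3) for k in s});print(grip_point_offset)
E
```

```text
pics
scene0 [1.168 0.316 1.101] 0.9959778911564626
side0 [-0.013 -0.613  0.765] 0.9959736394557823
wrist0 [0.181 0.705 0.384] 0.9958673469387755
{'time_s': np.float64(0.15), 'joint_pos': array([-1.298,  0.6  , -0.003,  1.6  ,  0.002,  0.943, -0.08 ]), 'dq': array([ 0.   , -0.002, -0.001, -0.001,  0.001, -0.002,  0.003]), 'joint_torque': array([ 3.0000e-03, -7.6558e+01,  1.4990e+00, -2.5256e+01, -5.2000e-02,
        1.5000e-02,  0.0000e+00]), 'eef_pos': array([0.248, 0.681, 0.218]), 'orientation': array([-3.14 ,  0.   ,  2.792]), 'ft_force': array([-0.386, -0.081,  0.655]), 'moment': array([-0.007, -0.026,  0.074]), 'gripper_width': np.float64(0.093)}
0.0188
```

View pics/scene0.png

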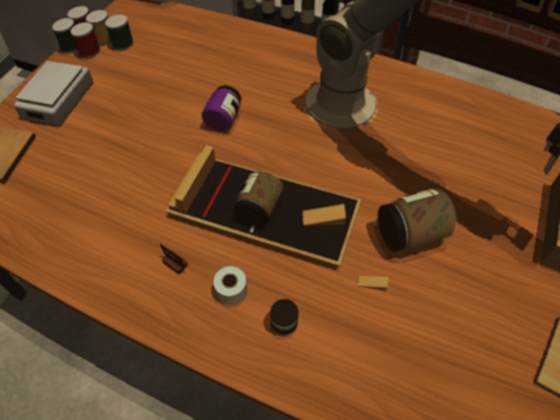

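View pics/side0.png

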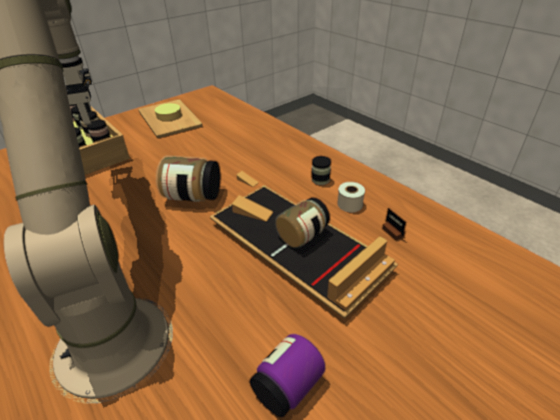

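Candidates in the scene view:
- **Jars:** on the board (258,197), big brown (417,220), purple (222,107). I choose the one on the board: not purple, and the smaller of the rest.
- **Wedges:** on the board (325,215), small loose one (373,282). I choose the one on the board, with its size still to be checked.

Next I take measurements and one close crop.

```bash
python3 - <<'E'
from h import *
a=load('scene0');b=load('side0')
for v,n,box in((a,'scene',(160,140,370,270)),(b,'side',(200,180,400,320))):
    hsv=cv2.cvtColor(v['im'],cv2.COLOR_RGB2HSV); H,S,V=[hsv[...,i].astype(int) for i in range(3)]
    x0,y0,x1,y1=box; roi=np.zeros(H.shape,bool); roi[y0:y1,x0:x1]=1
    def big(m):
        k,l,st,c=cv2.connectedComponentsWithStats((m&roi).astype(np.uint8)); i=1+st[1:,4].argmax(); return l==i,st[i]
    red,st=big(((H<5)|(H>174))&(S>170)&(V>90)); 
    r=cv2.minAreaRect(np.argwhere(red)[:,::-1].astype(np.float32)); print(n,'red',st,r)
    m=np.argwhere(red)[:,::-1]; P=dep(v,m); print(' redz',np.median(P[:,2]).round(4), P.mean(0).round(4))
    wood,st=big((H>10)&(H<30)&(S>80)&(V>110)); print(' wood',st)
    # point cloud of rubber
    dark=(V<45)&roi; P=dep(v,np.argwhere(dark)[:,::-1]); h=np.histogram(P[:,2],bins=np.arange(0,.16,.004)); print(h[0])
    sel=P[(P[:,2]>.015)&(P[:,2]<.05)]; A=np.c_[sel[:,:2]-sel[:,:2].mean(0),np.ones(len(sel))]; print(' plane',np.linalg.lstsq(A,sel[:,2],rcond=None)[0].round(4),sel[:,:2].mean(0))
a2=cv2.resize(a['im'][140:270,165:365],None,fx=4,fy=4,interpolation=cv2.INTER_CUBIC)
cv2.imwrite('pics/crop.png',cv2.cvtColor(a2[:600],cv2.COLOR_RGB2BGR))
E
```

```text
scene red [203 167  28  50 144] ((216.39541625976562, 191.44345092773438), (2.5915675163269043, 55.94457244873047), 28.393020629882812)
 redz 0.0361 [ 0.5314 -0.1786  0.0434]
 wood [  160   140   210   130 14675]
[   0    0    7    4    9   24    7  331 3413 2317  118   22   26   23
   27   29   42   29   28   25   40   48   34   27   29   36   35   38
   32   47   40   40   50    8    0    0    0    0    0]
 plane [-0.0025 -0.0006  0.0354] [ 0.52490528 -0.00840501]
side red [311 244  49  42 206] ((335.3982849121094, 264.470703125), (3.347154378890991, 62.480224609375), 49.76364517211914)
 redz 0.035 [ 0.5128 -0.1824  0.0385]
 wood [  200   180   200   140 16906]
[   0    7   23   11   15   16   26   76 3415 1038   35   19   23   30
   51   45   27   25   21   24   19   27   21   24   27   25   21   12
   18   11   16   19   17    1    0    0    0    0    0]
 plane [-0.0056 -0.0008  0.035 ] [ 0.49318523 -0.0353475 ]
```

View pics/crop.png

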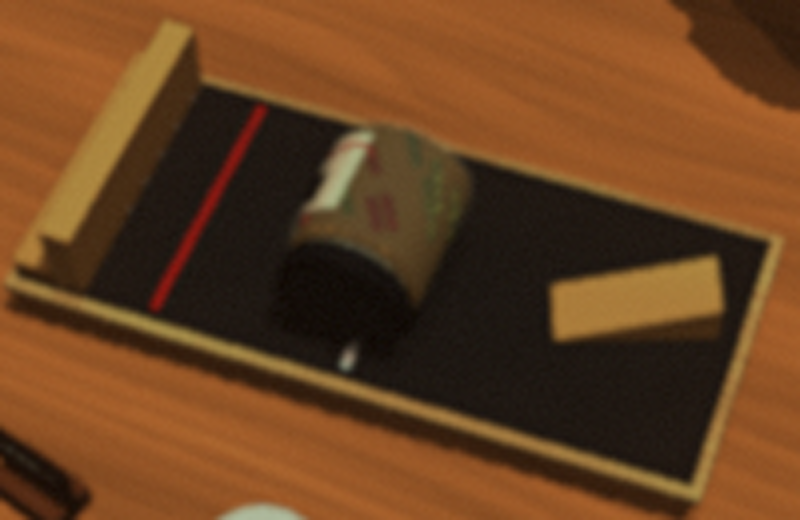

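The crop shows jar and label at full px (258,197), with the stop to the left, the red line at (216,191), the white line's end at (251,229), and the wedge at (325,215) with its thin edge towards the jar. Rubber height is 0.035 in both views, so the underside is at 0.023, within the range given.

```bash
python3 - <<'E'
from h import *
from scipy.optimize import least_squares
a=load('scene0');b=load('side0')
vv,uu=np.mgrid[0:420,0:560]; g=np.c_[uu.ravel(),vv.ravel()]
zr=.035
for v,n in((a,'scene'),(b,'side')):
    ok=v['d'].ravel()>0; G=g[ok]; X=dep(v,G); C=v['im'].reshape(-1,3)[ok]
    hsv=cv2.cvtColor(v['im'],cv2.COLOR_RGB2HSV).reshape(-1,3)[ok].astype(int)
    near=(abs(X[:,0]-.51)<.25)&(abs(X[:,1])<.35)
    red=near&((hsv[:,0]<5)|(hsv[:,0]>174))&(hsv[:,1]>170)&(hsv[:,2]>90)&(abs(X[:,2]-zr)<.012)
    P=plane(v,G[red],zr)[:,:2]; l=cv2.fitLine(P.astype(np.float32),cv2.DIST_HUBER,0,.01,.01).ravel(); 
    ly=l[:2]*np.sign(l[0]); lx=np.array([ly[1],-ly[0]]) # x = roll dir: y cross z
    yaw=np.arctan2(lx[1],lx[0]); s=P@ly; mid=l[2:]+ly*((np.percentile(s,1)+np.percentile(s,99))/2-l[2:]@ly)
    print(n,'red',mid.round(4),'yaw',yaw.round(4),'len',np.ptp(s).round(3))
    L=np.c_[(X[:,:2]-mid)@lx,(X[:,:2]-mid)@ly,X[:,2]-zr]
    rub=near&(hsv[:,2]<45)&(abs(L[:,2])<.006); q=L[rub]; print(' rubber ext',np.percentile(q[:,:2],[.3,99.7],axis=0).round(4).tolist())
    inb=near&(abs(L[:,1])<.105)
    st=L[inb&(L[:,0]>.03)&(L[:,0]<.1)&(L[:,2]>.03)]; print(' stop top z',np.percentile(st[:,2],97).round(4),'x',np.percentile(st[:,0],[1,10,50,99]).round(4),'y',np.percentile(st[:,1],[1,99]).round(4))
    J=L[inb&(L[:,0]<-.07)&(L[:,0]>-.21)&(L[:,2]>.025)&(L[:,2]<.12)]
    bd=J[(J[:,1]<.03)&(J[:,1]>-.06)]
    f=least_squares(lambda p:np.hypot(bd[:,0]-p[0]-p[3]*bd[:,1],bd[:,2]-p[1])-p[2],[-.14,.05,.05,0],loss='soft_l1',f_scale=.002); print(' jar x,z,r,slope',f.x.round(4),'y',np.percentile(J[:,1],[.5,2,98,99.5]).round(4),'top',np.percentile(J[:,2],99).round(4), f.cost)
    W=inb&(L[:,0]<-.2)&(L[:,0]>-.36)&(hsv[:,2]>60)&(hsv[:,1]>60)&(L[:,2]>.0)&(abs(L[:,1])<.09)
    Lw=L[W]; print(' wedge n',len(Lw),'mean',Lw.mean(0).round(4),'maxz',np.percentile(Lw[:,2],98).round(4)); r=cv2.minAreaRect(Lw[:,:2].astype(np.float32)); print('  rect',np.round(r[0],4),np.round(r[1],4),r[2],np.round(cv2.boxPoints(r),4).tolist())
    tp=Lw[Lw[:,2]>.004]; A=np.c_[tp[:,:2],np.ones(len(tp))]; c=np.linalg.lstsq(A,tp[:,2],rcond=None)[0]
    for _ in range(3):
        k=abs(A@c-tp[:,2])<.003; c=np.linalg.lstsq(A[k],tp[k,2],rcond=None)[0]
    print('  top plane',c.round(4),'slope',np.hypot(*c[:2]).round(3),'askew',np.arctan2(-c[1],-c[0]).round(3),k.sum()); rr=cv2.minAreaRect(tp[k][:,:2].astype(np.float32));print('  toprect',np.round(cv2.boxPoints(rr),4).tolist(),np.round(rr[1],4))
    if n=='scene':
        for nm,(u,w) in dict(pick=(284,318),roll=(230,285),card=(173,258)).items(): print(nm,dep(v,[(u,w)]).round(3), )
E
```

```text
scene red [ 0.5228 -0.1828] yaw -1.4864 len 0.183
 rubber ext [[-0.4907, -0.2426], [0.1253, 0.0997]]
 stop top z 0.0661 x [0.0471 0.0483 0.0539 0.0729] y [-0.0975  0.1013]
 jar x,z,r,slope [-0.1343  0.0501  0.0502  0.0234] y [-0.0379 -0.0342  0.0809  0.0817] top 0.1026 0.0007893237076007332
 wedge n 705 mean [-0.3097 -0.0111  0.0162] maxz 0.0324
  rect [-0.3085 -0.0209] [0.1219 0.0705] 23.364755630493164 [[-0.3785000145435333, -0.012799999676644802], [-0.3504999876022339, -0.07750000059604645], [-0.2386000007390976, -0.029100000858306885], [-0.26649999618530273, 0.035599999129772186]]
  top plane [-0.2263 -0.1048 -0.0531] slope 0.249 askew 0.434 475
  toprect [[-0.3695000112056732, -0.007300000172108412], [-0.35249999165534973, -0.051600001752376556], [-0.24899999797344208, -0.011699999682605267], [-0.2660999894142151, 0.032600000500679016]] [0.1109 0.0474]
pick [[0.804 0.153 0.079]]
roll [[ 0.775 -0.004  0.061]]
card [[ 0.76  -0.182  0.035]]
side red [ 0.5196 -0.1799] yaw -1.4861 len 0.192
 rubber ext [[-0.4998, -0.1067], [0.0453, 0.262]]
 stop top z 0.0639 x [0.0525 0.0558 0.0704 0.0763] y [-0.1006  0.0958]
 jar x,z,r,slope [-0.1247  0.0604  0.0381  0.0853] y [-0.0456 -0.0449  0.0727  0.0764] top 0.1009 0.011962984572326993
 wedge n 589 mean [-0.3076 -0.0163  0.0149] maxz 0.0316
  rect [-0.3068 -0.0057] [0.1153 0.076 ] 9.92863655090332 [[-0.3700999915599823, 0.021800000220537186], [-0.3569999933242798, -0.05310000106692314], [-0.2433999925851822, -0.03319999948143959], [-0.2565000057220459, 0.04170000180602074]]
  top plane [-0.248  -0.0557 -0.0595] slope 0.254 askew 0.221 369
  toprect [[-0.36739999055862427, -0.009399999864399433], [-0.35100001096725464, -0.05400000140070915], [-0.24619999527931213, -0.01549999974668026], [-0.26260000467300415, 0.028999999165534973]] [0.1117 0.0475]
```

Both views agree to about 3 mm:
- **Red line:** middle (0.521,-0.181), rolling yaw -1.486.
- **Jar:** about 0.134 behind the red line, r 50, top 0.135.
- **Wedge:** 110×~45 mm, askew about 0.36, so it is the right one.

I now move to above the jar and close the gripper.

Request:
{"op": "step_arm", "data": {
  "deltas": [
    [[-497,-579,0],[0,0,-0.434],1],
    [[-497,-579,0],[0,0,-0.434],1],
    [[-497,-579,0],[0,0,-0.434],1],
    [[-497,-579,0],[0,0,-0.434],1],
    [[-497,-579,0],[0,0,-0.434],1]
  ],
  "squeeze": 20
}}

```text
time_s: 0.78
eef_pos: [0.359, 0.3865, 0.2186]
orientation: [-3.141, 0.0, -3.058]
ft_force: [0.5, 0.2, -0.9]
gripper_width: 0.0475
```

Request:
{"op": "step_arm", "data": {
  "deltas": [
    [[-120,-415,0],[0,0,0],1],
    [[-120,-415,0],[0,0,0],1],
    [[-120,-415,0],[0,0,0],1],
    [[-120,-415,0],[0,0,0],1],
    [[-120,-415,0],[0,0,0],1]
  ]
}}

```text
time_s: 1.4
eef_pos: [0.4707, 0.0948, 0.2188]
orientation: [3.141, 0.001, -3.057]
ft_force: [0.9, 1.0, -1.0]
gripper_width: 0.0011
```

Request:
{"op": "step_arm", "data": {
  "deltas": [
    [[-30,-105,0],[0,0,0],1],
    [[-30,-105,0],[0,0,0],1],
    [[-30,-105,0],[0,0,0],1],
    [[-30,-105,0],[0,0,0],1]
  ]
}}

```text
time_s: 1.9
eef_pos: [0.5086, -0.0048, 0.2185]
orientation: [3.141, -0.0, -3.057]
ft_force: [-0.7, 0.5, -0.1]
gripper_width: 0.0003
```

```bash
cat > jar.py <<'E'
from h import *
from scipy.optimize import least_squares
F=np.array([.521,-.1815]);YAW=-1.486;ZR=.035
lx=np.array([np.cos(YAW),np.sin(YAW)]);ly=np.array([-lx[1],lx[0]])
loc=lambda X:np.c_[(X[:,:2]-F)@lx,(X[:,:2]-F)@ly,X[:,2]-ZR]
vv,uu=np.mgrid[0:420,0:560]; g=np.c_[uu.ravel(),vv.ravel()]
def cloud(v):
    ok=v['d'].ravel()>0; return loc(dep(v,g[ok])),cv2.cvtColor(v['im'],cv2.COLOR_RGB2HSV).reshape(-1,3)[ok].astype(int),g[ok]
def jar(L,x0,tip=None):
    J=L[(abs(L[:,0]-x0)<.06)&(L[:,2]>.02)&(L[:,2]<.108)&(L[:,1]<.09)&(L[:,1]>-.08)]
    if tip is not None: J=J[~((abs(J[:,0]-tip[0])<.03)&(abs(J[:,1]-tip[1])<.022)&(J[:,2]>.098))]
    b=J[(J[:,1]<.045)&(J[:,1]>-.06)]
    f=least_squares(lambda p:np.hypot(b[:,0]-p[0]-p[2]*b[:,1],b[:,2]-p[1])-.05,[x0,.05,0],loss='soft_l1',f_scale=.001)
    return f.x.round(4),len(b),np.percentile(J[:,1],[1,99]).round(4),np.percentile(b[:,2],98).round(4)
E
python3 - <<'E'
from jar import *
s=read_state();print('tip',loc(np.array([s['eef_pos']])).round(4))
for n in('wrist','scene'):
    v=grab(n);save(v,n+'1');L,h,G=cloud(v);print(n,jar(L,-.134))
    red=((h[:,0]<5)|(h[:,0]>174))&(h[:,1]>170)&(h[:,2]>90)&(abs(L[:,2])<.015)&(abs(L[:,0])<.03)&(abs(L[:,1])<.12)
    if red.sum()>20: P=loc(plane(v,G[red],ZR));print(' red',red.sum(),np.median(P,0).round(4),np.polyfit(P[:,1],P[:,0],1).round(4))
    wh=(h[:,1]<70)&(h[:,2]>90)&(abs(L[:,2])<.012)&(abs(L[:,0]+.14)<.03)&(abs(L[:,1])<.11)
    if wh.sum()>5: P=loc(plane(v,G[wh],ZR));print(' white',wh.sum(),np.median(P,0).round(4))
    st=L[(L[:,2]>.05)&(L[:,2]<.07)&(L[:,0]>.03)&(L[:,0]<.09)]; print(' stop',len(st), np.percentile(st[:,0],[2,10,98]).round(4) if len(st) else '')
E
```

```text
tip [[-0.1771  0.0026  0.1835]]
wrist (array([-0.1341,  0.0516,  0.0263]), 12915, array([-0.0458,  0.0465]), np.float64(0.1023))
 red 1021 [ 0.0014 -0.0105  0.    ] [0.0003 0.0014]
 white 358 [-0.1397 -0.0712  0.    ]
 stop 4996 [0.0493 0.0498 0.0713]
scene (array([-0.1329,  0.0505,  0.0235]), 961, array([-0.0349,  0.0829]), np.float64(0.1025))
 red 23 [ 0.002   0.0803 -0.    ] [-0.047   0.0055]
 stop 699 [0.0493 0.0506 0.0891]
```

View pics/wrist1.png

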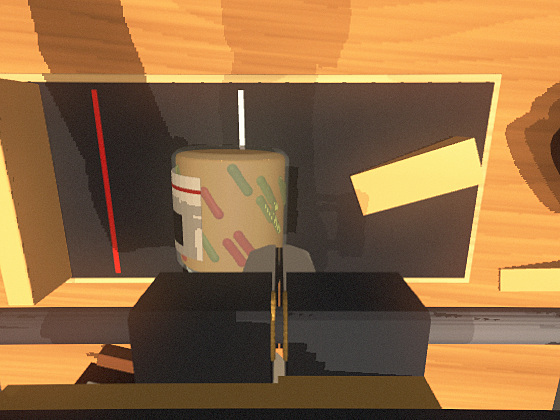

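The wrist view shows the jar at (230,210), white line (241,115), red line (105,180), stop on the left and wedge (420,175). The lid is hidden under the gripper. Jar axis is at x=-0.134 from two views, yawed 0.025, with lines and stop where expected. I go down to just above its top.

Request:
{"op": "step_arm", "data": {
  "deltas": [
    [[-4,-29,40],[0,0,0],1],
    [[-4,-29,72],[0,0,0],1],
    [[-4,-29,76],[0,0,0],1],
    [[-4,-29,76],[0,0,0],1]
  ]
}}

```text
time_s: 2.5
eef_pos: [0.5155, -0.0328, 0.1432]
orientation: [3.141, 0.0, -3.056]
ft_force: [0.9, -0.1, -0.3]
gripper_width: 0.0008
```

Request:
{"op": "step_arm", "data": {
  "deltas": [
    [[0,0,1.5],[0,0,0],1],
    [[0,0,3],[0,0,0],1],
    [[0,0,4],[0,0,0],1],
    [[0,0,4],[0,0,0],1]
  ]
}}

```text
time_s: 3.0
eef_pos: [0.5154, -0.0339, 0.1388]
orientation: [-3.142, 0.0, -3.057]
ft_force: [-0.4, -0.3, 1.2]
gripper_width: 0.0004
```

Request:
{"op": "step_arm", "data": {
  "deltas": [
    [[0,0,1],[0,0,0],1],
    [[0,0,2],[0,0,0],1],
    [[0,0,2],[0,0,0],1]
  ]
}}

```text
time_s: 3.38
eef_pos: [0.5152, -0.0339, 0.1365]
orientation: [-3.142, -0.0, -3.057]
ft_force: [0.1, -0.8, -0.0]
gripper_width: 0.0005
```

Request:
{"op": "step_arm", "data": {
  "deltas": [
    [[0,0,0.7],[0,0,0],1],
    [[0,0,1],[0,0,0],1],
    [[0,0,1],[0,0,0],1]
  ]
}}

```text
time_s: 3.75
eef_pos: [0.5154, -0.0339, 0.136]
orientation: [3.142, 0.0, -3.057]
ft_force: [-1.2, 0.9, 5.1]
gripper_width: -0.0
```

Request:
{"op": "step_arm", "data": {
  "deltas": [
    [[0,0,0.6],[0,0,0],1],
    [[0,0,0.6],[0,0,0],1]
  ]
}}

```text
time_s: 4.0
eef_pos: [0.5154, -0.0337, 0.1359]
orientation: [3.142, 0.001, -3.057]
ft_force: [-3.1, 1.0, 12.1]
gripper_width: 0.0003
```

Request:
{"op": "step_arm", "data": {
  "deltas": [
    [[0.1,-3,-0.1],[0,0,0],1],
    [[0.2,-8,-0.1],[0,0,0],1],
    [[0.3,-14,-0.1],[0,0,0],1],
    [[0.5,-20,-0.1],[0,0,0],1]
  ]
}}

```text
time_s: 4.5
eef_pos: [0.5167, -0.0541, 0.1366]
orientation: [-3.141, 0.001, -3.057]
ft_force: [-5.5, -0.4, 20.8]
gripper_width: 0.0002
```

Request:
{"op": "step_arm", "data": {
  "deltas": [
    [[0.3,0,-0.8],[0,0,0],1],
    [[0.4,-5,-0.9],[0,0,0],1],
    [[0.5,-11,-0.9],[0,0,0],1]
  ]
}}

```text
time_s: 4.88
eef_pos: [0.5173, -0.065, 0.1367]
orientation: [-3.141, 0.001, -3.057]
ft_force: [-1.8, -1.2, 9.9]
gripper_width: 0.0004
```

Request:
{"op": "step_arm", "data": {
  "deltas": [
    [[0.1,-6,0],[0,0,0],1],
    [[0.2,-12,0.1],[0,0,0],1],
    [[0.3,-17,0.2],[0,0,0],1]
  ]
}}

```text
time_s: 5.25
eef_pos: [0.5182, -0.0823, 0.1363]
orientation: [-3.141, 0.001, -3.058]
ft_force: [-1.6, -0.2, 4.5]
gripper_width: 0.0004
```

Request:
{"op": "step_arm", "data": {
  "deltas": [
    [[0,0,0.6],[0,0,0],1],
    [[0.1,-4,0.7],[0,0,0],1],
    [[0.2,-8,0.9],[0,0,0],1]
  ]
}}

```text
time_s: 5.62
eef_pos: [0.5187, -0.0901, 0.1355]
orientation: [-3.141, 0.001, -3.057]
ft_force: [-1.4, -0.6, 6.1]
gripper_width: 0.0005
```

```bash
cat > chk.py <<'E'
from jar import *
import sys
x0=float(sys.argv[1]);s=read_state();T=loc(np.array([s['eef_pos']]))[0];print('tip',T.round(4),s['ft_force'].round(1) if hasattr(s['ft_force'],'round') else s['ft_force'])
for n in('wrist','scene'):
    v=grab(n);save(v,n+sys.argv[2]);L,h,G=cloud(v);print(n,jar(L,x0,T))
E
python3 chk.py -.105 2
```

```text
tip [-0.0912  0.0055  0.1005] [-1.4 -0.6  6.1]
wrist (array([-0.106 ,  0.0513,  0.0334]), 15245, array([-0.0468,  0.0627]), np.float64(0.1019))
scene (array([-0.1044,  0.0501,  0.0193]), 691, array([-0.0325,  0.0824]), np.float64(0.1021))
```

The tip moved 56 mm and the jar 28 mm, which is rolling without slip. I lift, go back, and start the next stroke.

Request:
{"op": "step_arm", "data": {
  "deltas": [
    [[0,0,-1.5],[0,0,0],1],
    [[0,0,-8],[0,0,0],1],
    [[0,25,-8],[0,0,0],1],
    [[0,25,-2.5],[0,0,0],1],
    [[0,25,-1.3],[0,0,0],1]
  ]
}}

```text
time_s: 6.35
eef_pos: [0.5165, -0.0652, 0.1362]
orientation: [-3.141, -0.0, -3.057]
ft_force: [-1.6, 0.0, 13.8]
gripper_width: 0.0005
```

Request:
{"op": "step_arm", "data": {
  "deltas": [
    [[0,0,0.4],[0,0,0],1],
    [[0,0,0.7],[0,0,0],1],
    [[0,0,0.7],[0,0,0],1]
  ]
}}

```text
time_s: 6.72
eef_pos: [0.5166, -0.0658, 0.1363]
orientation: [-3.141, 0.001, -3.058]
ft_force: [-2.1, 0.7, 12.6]
gripper_width: 0.0002
```

Request:
{"op": "step_arm", "data": {
  "deltas": [
    [[0.1,-7,-0.4],[0,0,0],1],
    [[0.2,-16,-0.8],[0,0,0],1],
    [[0.3,-25,-0.7],[0,0,0],1]
  ]
}}

```text
time_s: 7.1
eef_pos: [0.5181, -0.0912, 0.1367]
orientation: [-3.141, -0.0, -3.058]
ft_force: [-1.8, -0.3, 10.3]
gripper_width: 0.0003
```

Request:
{"op": "step_arm", "data": {
  "deltas": [
    [[0.1,-6,0.2],[0,0,0],1],
    [[0.2,-12,0.5],[0,0,0],1],
    [[0.3,-18,0.9],[0,0,0],1]
  ]
}}

```text
time_s: 7.48
eef_pos: [0.5192, -0.1094, 0.136]
orientation: [-3.141, -0.0, -3.059]
ft_force: [-3.2, -0.7, 10.8]
gripper_width: 0.0004
```

Request:
{"op": "step_arm", "data": {
  "deltas": [
    [[0,0,-1.5],[0,0,0],1],
    [[0,0,-7],[0,0,0],1],
    [[0,23,-7],[0,0,0],1],
    [[0,23,-2],[0,0,0],1],
    [[0,23,-0.8],[0,0,0],1]
  ]
}}

```text
time_s: 8.1
eef_pos: [0.5175, -0.0853, 0.1359]
orientation: [-3.141, -0.0, -3.057]
ft_force: [-1.3, 0.0, 8.8]
gripper_width: 0.0006
```

Request:
{"op": "step_arm", "data": {
  "deltas": [
    [[0,0,0.4],[0,0,0],1],
    [[0,0,0.4],[0,0,0],1]
  ]
}}

```text
time_s: 8.35
eef_pos: [0.5176, -0.0858, 0.136]
orientation: [-3.141, 0.0, -3.058]
ft_force: [-1.7, 1.1, 6.7]
gripper_width: 0.0006
```

Request:
{"op": "step_arm", "data": {
  "deltas": [
    [[0,0,0.4],[0,0,0],1],
    [[0.1,-7,0],[0,0,0],1],
    [[0.2,-16,-0.4],[0,0,0],1],
    [[0.3,-25,-0.3],[0,0,0],1]
  ]
}}

```text
time_s: 8.85
eef_pos: [0.5192, -0.1112, 0.1367]
orientation: [-3.141, -0.0, -3.058]
ft_force: [-3.7, 1.4, 12.6]
gripper_width: 0.0006
```

Request:
{"op": "step_arm", "data": {
  "deltas": [
    [[0.1,-6,0.2],[0,0,0],1],
    [[0.2,-12,0.5],[0,0,0],1],
    [[0.3,-18,0.9],[0,0,0],1]
  ]
}}

```text
time_s: 9.22
eef_pos: [0.5204, -0.1295, 0.1363]
orientation: [-3.141, 0.0, -3.059]
ft_force: [-5.2, -0.9, 18.1]
gripper_width: 0.0007
```

```bash
python3 chk.py -.062 3
```

```text
tip [-0.0519  0.0038  0.1013] [-5.2 -0.9 18.1]
wrist (array([-0.0609,  0.0512,  0.0267]), 14921, array([-0.048 ,  0.0624]), np.float64(0.1019))
scene (array([-0.0592,  0.0499,  0.0142]), 711, array([-0.0341,  0.0809]), np.float64(0.1024))
```

Request:
{"op": "step_arm", "data": {
  "deltas": [
    [[0,0,-2],[0,0,0],1],
    [[0,0,-7],[0,0,0],1],
    [[0,21,-7],[0,0,0],1],
    [[0,21,-2],[0,0,0],1],
    [[0,21,-1],[0,0,0],1]
  ]
}}

```text
time_s: 9.95
eef_pos: [0.5188, -0.1074, 0.1359]
orientation: [-3.141, -0.0, -3.057]
ft_force: [-1.3, 0.1, 8.9]
gripper_width: 0.0006
```

Request:
{"op": "step_arm", "data": {
  "deltas": [
    [[0,0,0.3],[0,0,0],1],
    [[0,0,0.3],[0,0,0],1]
  ]
}}

```text
time_s: 10.2
eef_pos: [0.5189, -0.1078, 0.136]
orientation: [-3.141, 0.0, -3.058]
ft_force: [-1.2, 0.8, 4.9]
gripper_width: 0.0004
```

Request:
{"op": "step_arm", "data": {
  "deltas": [
    [[0,0,0.5],[0,0,0],1],
    [[0.1,-7,0.1],[0,0,0],1],
    [[0.2,-16,-0.3],[0,0,0],1],
    [[0.3,-25,-0.2],[0,0,0],1]
  ]
}}

```text
time_s: 10.7
eef_pos: [0.5205, -0.1332, 0.1367]
orientation: [-3.141, 0.0, -3.058]
ft_force: [-3.4, 0.0, 12.5]
gripper_width: 0.0004
```

Request:
{"op": "step_arm", "data": {
  "deltas": [
    [[0.1,-6,0.1],[0,0,0],1],
    [[0.2,-12,0.4],[0,0,0],1],
    [[0.3,-19,0.7],[0,0,0],1]
  ]
}}

```text
time_s: 11.08
eef_pos: [0.5217, -0.1524, 0.1363]
orientation: [-3.141, 0.0, -3.059]
ft_force: [-3.0, -0.9, 14.0]
gripper_width: 0.0005
```

Request:
{"op": "step_arm", "data": {
  "deltas": [
    [[0,0,-2],[0,0,0],1],
    [[0,0,-7],[0,0,0],1],
    [[0,22,-7],[0,0,0],1],
    [[0,22,-2],[0,0,0],1],
    [[0,22,-0.8],[0,0,0],1]
  ]
}}

```text
time_s: 11.7
eef_pos: [0.52, -0.1292, 0.1358]
orientation: [-3.141, -0.0, -3.057]
ft_force: [-0.4, 0.6, 4.8]
gripper_width: 0.0003
```

Request:
{"op": "step_arm", "data": {
  "deltas": [
    [[0,0,0.4],[0,0,0],1],
    [[0,0,0.4],[0,0,0],1]
  ]
}}

```text
time_s: 11.95
eef_pos: [0.52, -0.1294, 0.1358]
orientation: [-3.141, 0.0, -3.058]
ft_force: [-0.7, 0.0, 3.2]
gripper_width: 0.0004
```

Request:
{"op": "step_arm", "data": {
  "deltas": [
    [[0,0,0.8],[0,0,0],1],
    [[0.1,-8,0.3],[0,0,0],1],
    [[0.2,-18,-0.2],[0,0,0],1],
    [[0.3,-28,-0.2],[0,0,0],1]
  ]
}}

```text
time_s: 12.45
eef_pos: [0.5218, -0.1576, 0.1367]
orientation: [-3.141, -0.0, -3.058]
ft_force: [-3.7, -0.8, 12.5]
gripper_width: 0.0006
```

Request:
{"op": "step_arm", "data": {
  "deltas": [
    [[0.1,-6,0.1],[0,0,0],1],
    [[0.2,-12,0.4],[0,0,0],1],
    [[0.3,-18,0.7],[0,0,0],1]
  ]
}}

```text
time_s: 12.82
eef_pos: [0.523, -0.1759, 0.1363]
orientation: [-3.141, 0.0, -3.058]
ft_force: [-5.4, -1.1, 16.5]
gripper_width: 0.0005
```

```bash
python3 chk.py -.016 4
```

```text
tip [-0.0054  0.0025  0.1013] [-5.4 -1.1 16.5]
wrist (array([-0.0142,  0.0513,  0.023 ]), 14979, array([-0.0491,  0.0609]), np.float64(0.102))
scene (array([-0.0132,  0.0508,  0.0004]), 707, array([-0.036 ,  0.0794]), np.float64(0.1019))
```

Request:
{"op": "step_arm", "data": {
  "deltas": [
    [[0,0,-2],[0,0,0],1],
    [[0,0,-7],[0,0,0],1],
    [[0,18,-7],[0,0,0],1],
    [[0,18,-2.2],[0,0,0],1],
    [[0,18,-1.1],[0,0,0],1]
  ]
}}

```text
time_s: 13.55
eef_pos: [0.5219, -0.1563, 0.1362]
orientation: [3.142, -0.0, -3.056]
ft_force: [-2.3, -0.0, 11.4]
gripper_width: 0.0003
```

Request:
{"op": "step_arm", "data": {
  "deltas": [
    [[0,0,0.3],[0,0,0],1],
    [[0,0,0.3],[0,0,0],1]
  ]
}}

```text
time_s: 13.8
eef_pos: [0.5219, -0.157, 0.1363]
orientation: [-3.141, 0.0, -3.057]
ft_force: [-1.8, 0.0, 6.4]
gripper_width: 0.0004
```

Request:
{"op": "step_arm", "data": {
  "deltas": [
    [[0,0,0.5],[0,0,0],1],
    [[0.1,-7,0],[0,0,0],1],
    [[0.2,-14,-0.3],[0,0,0],1],
    [[0.3,-20,-0.3],[0,0,0],1]
  ]
}}

```text
time_s: 14.3
eef_pos: [0.5231, -0.1775, 0.1368]
orientation: [-3.141, 0.0, -3.058]
ft_force: [-1.7, -0.2, 8.7]
gripper_width: 0.0006
```

Request:
{"op": "step_arm", "data": {
  "deltas": [
    [[0,-2,0],[0,0,0],1],
    [[0,-4,0],[0,0,0],1],
    [[0,-6,0.1],[0,0,0],1]
  ]
}}

```text
time_s: 14.68
eef_pos: [0.5234, -0.1823, 0.1367]
orientation: [3.141, -0.0, -3.057]
ft_force: [-4.6, 6.4, 12.0]
gripper_width: 0.0006
```

```bash
python3 chk.py 0 5
```

```text
tip [0.001  0.0023 0.1017] [-4.6  6.4 12. ]
wrist (array([-0.0003,  0.0514, -0.0056]), 18268, array([-0.0767,  0.027 ]), np.float64(0.1018))
scene (array([-0.0004,  0.0511, -0.0049]), 819, array([-0.0372,  0.0847]), np.float64(0.1016))
```

Request:
{"op": "step_arm", "data": {
  "deltas": [
    [[0,0.5,-0.5],[0,0,0],1],
    [[0,0.5,-1.0],[0,0,0],1],
    [[0,0.5,-2],[0,0,0],1],
    [[0,0.5,-15],[0,0,0],1]
  ]
}}

```text
time_s: 15.28
eef_pos: [0.5231, -0.1822, 0.1509]
orientation: [3.141, -0.002, -3.057]
ft_force: [-0.3, 0.5, 0.4]
gripper_width: 0.0005
```

The jar is against the stop: axis at x=0, square, from two views. Now I measure the wedge from the saved wrist view and check the lift, taking a fresh scene view too.

```bash
cat > wd.py <<'E'
from jar import *
def wedge(v,xr=(-.39,-.2)):
    L,h,G=cloud(v)
    m=(L[:,0]>xr[0])&(L[:,0]<xr[1])&(abs(L[:,1])<.1)&(L[:,2]>.002)&(L[:,2]<.04)&(h[:,2]>60)&(h[:,1]>50)
    t=L[m];A=np.c_[t[:,:2],np.ones(len(t))];k=np.ones(len(t),bool)
    for _ in range(6):
        c=np.linalg.lstsq(A[k],t[k,2],rcond=None)[0];k=abs(A@c-t[:,2])<.002
    r=cv2.minAreaRect(t[k][:,:2].astype(np.float32));B=cv2.boxPoints(r)
    o=np.argsort(B@np.array([1,0]));th=B[o[:2]].mean(0);to=B[o[2:]].mean(0);d=(to-th)/np.hypot(*(to-th))
    print('n',k.sum(),'slope',np.hypot(*c[:2]).round(3),'size',np.round(r[1],4),'thick',th.round(4),'toe',to.round(4),'askew',np.arctan2(d[1],d[0]).round(3),'ztop max',np.percentile(t[k,2],98).round(4))
    gp=th+.02*d;w=F+gp[0]*lx+gp[1]*ly;print(' grip local',gp.round(4),'world',w.round(4));return w
if __name__=='__main__':
    w=wedge(load('wrist1')); wedge(load('scene0'));v=grab('scene');save(v,'scene6');wedge(v);L,_,_=cloud(v)
    print(jar(L,0));s=read_state();print(s['joint_pos'],s['eef_pos'],s['orientation'])
    d=w-np.array(s['eef_pos'])[:2];y=s['orientation'][2];print('tool xy',d@[np.cos(y),np.sin(y)],d@[np.sin(y),-np.cos(y)])
E
python3 wd.py
```

```text
n 5661 slope 0.025 size [0.1772 0.1975] thick [-0.3772 -0.001 ] toe [-0.2   -0.001] askew 0.0 ztop max 0.0047
 grip local [-0.3572 -0.001 ] world [0.4898 0.1743]
n 345 slope 0.23 size [0.1133 0.1523] thick [-0.3365 -0.0769] toe [-0.2345 -0.0276] askew 0.451 ztop max 0.0293
 grip local [-0.3185 -0.0682] world [0.4261 0.1301]
n 388 slope 0.245 size [0.112  0.0476] thick [-0.3596 -0.0276] toe [-0.2544  0.0108] askew 0.35 ztop max 0.0311
 grip local [-0.3408 -0.0208] world [0.4714 0.1563]
(array([-0.0006,  0.0514, -0.0106]), 946, array([-0.0393,  0.0846]), np.float64(0.1028))
[ 0.27651267  0.48388457 -0.06157579  2.05173558  0.05052105  0.60626331
  1.8353462 ] [ 0.52412723 -0.18252188  0.15300668] [-3.14112540e+00  9.92568617e-04 -3.05753618e+00]
tool xy 0.004271777954303673 0.3584804829241106
```

Request:
{"op": "step_arm", "data": {
  "deltas": [
    [[0,20,-40],[0,0,0.15],1],
    [[10,80,-50],[0,0,0.33],0],
    [[24,140,-50],[0,0,0.51],-1],
    [[24,200,-50],[0,0,0.69],-1],
    [[24,260,-50],[0,0,0.87],-1]
  ]
}}

```text
time_s: 15.95
eef_pos: [0.478, 0.0755, 0.2021]
orientation: [3.14, 0.001, 2.353]
ft_force: [0.1, 0.1, 0.7]
gripper_width: 0.0361
```

```bash
cat > wd2.py <<'E'
from jar import *
import sys
def wedge(v,pr=True):
    L,h,G=cloud(v)
    m=(L[:,0]>-.39)&(L[:,0]<-.15)&(abs(L[:,1])<.1)&(L[:,2]>.007)&(L[:,2]<.04)
    k,l,st,_=cv2.connectedComponentsWithStats(cv2.morphologyEx((lambda z:(z.__setitem__((G[m][:,1],G[m][:,0]),1),z)[1])(np.zeros((420,560),np.uint8)),cv2.MORPH_OPEN,np.ones((3,3),np.uint8)))
    i=1+st[1:,4].argmax();m&=l[G[:,1],G[:,0]]==i
    t=L[m];A=np.c_[t[:,:2],np.ones(len(t))];k=np.ones(len(t),bool)
    for _ in range(6):
        c=np.linalg.lstsq(A[k],t[k,2],rcond=None)[0];k=abs(A@c-t[:,2])<.002
    r=cv2.minAreaRect(t[k][:,:2].astype(np.float32));B=cv2.boxPoints(r);e=B[1]-B[0],B[2]-B[1];d=max(e,key=lambda q:np.hypot(*q));d=d/np.hypot(*d)*np.sign(d[0])
    th=np.array(r[0])-d*max(r[1])/2;gp=th+.02*d;w=F+gp[0]*lx+gp[1]*ly
    print('n',k.sum(),'slope',np.hypot(*c[:2]).round(3),'size',np.round(r[1],4),'askew',np.arctan2(d[1],d[0]).round(3),'ztop',np.percentile(t[k,2],98).round(4),'grip local',gp.round(4),'world',w.round(4));return w,np.arctan2(d[1],d[0])+YAW
if __name__=='__main__':
    for n in('wrist','scene'):
        v=grab(n);save(v,n+sys.argv[1])
        try:
            w,a=wedge(v);s=read_state();d=w-np.array(s['eef_pos'])[:2];y=s['orientation'][2]
            print(' tool xy mm',1e3*(d@[np.cos(y),np.sin(y)]),1e3*(d@[np.sin(y),-np.cos(y)]),'turn',y-(a+np.pi),np.round(s['eef_pos'],4),s['ft_force'],s['gripper_width'])
        except Exception as e: print(n,e)
E
python3 wd2.py 7
```

```text
n 5319 slope 0.268 size [0.1016 0.0444] askew 0.367 ztop 0.0341 grip local [-0.3409 -0.0255] world [0.4667 0.156 ]
 tool xy mm 57.48490789702657 42.161099438223175 turn 0.3257627202509701 [0.477  0.0855 0.2018] [-0.7479191   5.6643697  -1.22109547] 0.04003461459049509
n 307 slope 0.253 size [0.086 0.047] askew 0.386 ztop 0.0315 grip local [-0.3398 -0.0211] world [0.4712 0.1553]
 tool xy mm 56.1856579786579 47.99631454326992 turn 0.3218352481093887 [0.4775 0.0816 0.2017] [ 0.36059479 -0.44518714  0.31444288] 0.043845126590252075
```

Request:
{"op": "step_arm", "data": {
  "deltas": [
    [[30,23,0],[0,0,0.16],-1],
    [[57,44,40],[0,0,0.33],-1],
    [[57,44,80],[0,0,0.33],-1],
    [[57,44,90],[0,0,0.33],-1],
    [[57,44,90],[0,0,0.33],-1]
  ]
}}

```text
time_s: 16.68
eef_pos: [0.4688, 0.1443, 0.1115]
orientation: [-3.141, 0.0, 2.028]
ft_force: [-1.1, -0.2, 0.7]
gripper_width: 0.0914
```

```bash
python3 wd2.py 8; python3 -c "
from jar import *
v=load('wrist8');L,_,_=cloud(v);m=abs(L[:,1])<.1;print(np.histogram(L[m&(L[:,0]<-.15)&(L[:,0]>-.4)][:,2],bins=np.arange(-.006,.04,.002)))"
```

```text
n 7723 slope 0.268 size [0.0989 0.044 ] askew 0.369 ztop 0.034 grip local [-0.3414 -0.0257] world [0.4665 0.1565]
 tool xy mm 12.05131208477836 2.863635037390681 turn 0.003992938730216 [0.4693 0.1444 0.1121] [ 0.10049038 -0.18071325  0.83035389] 0.09236880807159135
n 233 slope 0.244 size [0.0948 0.0446] askew 0.311 ztop 0.0293 grip local [-0.3405 -0.0181] world [0.4742 0.1563]
 tool xy mm 8.467128412117304 9.422986663123798 turn 0.0612469713692505 [0.4694 0.1445 0.1124] [ 0.78239859 -0.3377839  -0.29544709] 0.09290860559672601
(array([   24,   532,  2682, 21629, 17659,    27,    98,   388,   527,
         471,   551,   517,   604,   580,   667,   627,   718,   726,
         755,   809,   168,     0]), array([-0.006, -0.004, -0.002,  0.   ,  0.002,  0.004,  0.006,  0.008,
        0.01 ,  0.012,  0.014,  0.016,  0.018,  0.02 ,  0.022,  0.024,
        0.026,  0.028,  0.03 ,  0.032,  0.034,  0.036,  0.038]))
```

View pics/wrist8.png

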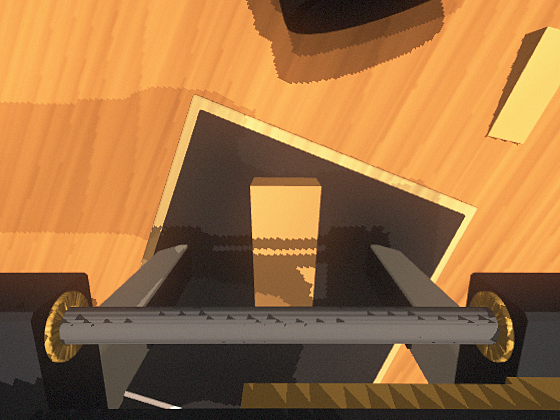

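The wrist view shows the wedge centred between the open fingers at (286,245), thick end up. Fit is 44 mm wide, askew 0.37. I go down to about 4 mm above the rubber, with the grip 12 mm further on.

Request:
{"op": "step_arm", "data": {
  "deltas": [
    [[12,3,20],[0,0,0],-1],
    [[12,3,50],[0,0,0],-1],
    [[12,3,67],[0,0,0],-1],
    [[12,3,72],[0,0,0],-1],
    [[12,3,72],[0,0,0],-1]
  ]
}}

```text
time_s: 17.4
eef_pos: [0.4666, 0.157, 0.04]
orientation: [3.141, 0.0, 2.029]
ft_force: [-0.5, -0.3, -0.5]
gripper_width: 0.093
```

Request:
{"op": "step_arm", "data": {
  "deltas": [
    [[0,0,0],[0,0,0],0.3],
    [[0,0,0],[0,0,0],1],
    [[0,0,0],[0,0,0],1],
    [[0,0,0],[0,0,0],1],
    [[0,0,0],[0,0,0],1]
  ],
  "squeeze": 15
}}

```text
time_s: 18.02
eef_pos: [0.466, 0.1572, 0.0392]
orientation: [-3.142, 0.0, 2.029]
ft_force: [-0.3, 0.0, 0.8]
gripper_width: 0.0476
```

Request:
{"op": "step_arm", "data": {
  "deltas": [
    [[0,0,0],[0,0,0],1],
    [[0,0,0],[0,0,0],1]
  ]
}}

```text
time_s: 18.27
eef_pos: [0.466, 0.1572, 0.0392]
orientation: [3.142, 0.0, 2.029]
ft_force: [-0.3, 0.2, 0.8]
gripper_width: 0.0438
```

Request:
{"op": "step_arm", "data": {
  "deltas": [
    [[-20,-3,0],[0,0,0.08],1],
    [[-50,-8,0],[0,0,0.18],1],
    [[-85,-13,0],[0,0,0.28],1],
    [[-120,-18,0],[0,0,0.373],1],
    [[-143,-21,0],[0,0,0.373],1]
  ]
}}

```text
time_s: 18.9
eef_pos: [0.5107, 0.0169, 0.0393]
orientation: [-3.142, 0.001, 1.651]
ft_force: [0.2, 3.3, 2.6]
gripper_width: 0.0437
```

```bash
python3 - <<'E'
from jar import *
s=read_state();print('tip',loc(np.array([s['eef_pos']])).round(4),s['orientation'],s['ft_force'],s['gripper_width'])
for n in('wrist','scene','side'):
    v=grab(n);save(v,n+'9');L,h,G=cloud(v);print(n,jar(L,0))
    J=L[(abs(L[:,0])<.03)&(L[:,2]>.075)&(L[:,2]<.11)];print(' y',np.percentile(J[:,1],[.5,3,97,99.5]).round(4))
E
```

```text
tip [[-0.1986  0.0065  0.0043]] [-3.14150939e+00  7.72053814e-04  1.65069356e+00] [0.17469332 3.32035972 2.59171375] 0.04365080402862264Traceback (most recent call last):
  File "<stdin>", line 4, in <module>
  File "jar.py", line 14, in jar
    return f.x.round(4),len(b),np.percentile(J[:,1],[1,99]).round(4),np.percentile(b[:,2],98).round(4)
                               ~~~~~~~~~~~~~^^^^^^^^^^^^^^^
    return _quantile_unchecked(
        a, q, axis, out, overwrite_input, method, keepdims, weights)
    return _ureduce(a,
                    func=_quantile_ureduce_func,
    ...<5 lines>...
                    overwrite_input=overwrite_input,
                    method=method)
    r = func(a, **kwargs)
    result = _quantile(arr,
                       quantiles=q,
    ...<2 lines>...
                       out=out,
                       weights=wgt)
    slices_having_nans = np.isnan(arr[-1, ...])
                                  ~~~^^^^^^^^^
IndexError: index -1 is out of bounds for axis 0 with size 0
```

View pics/wrist9.png

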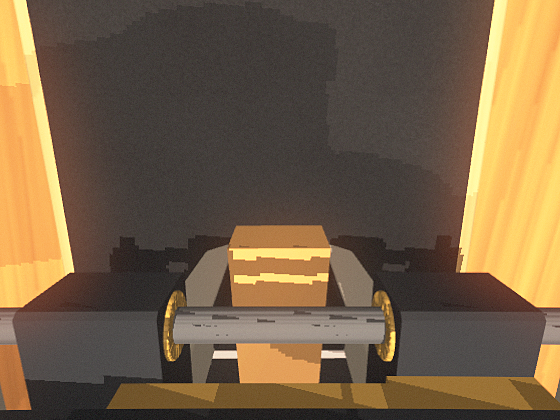

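The wrist view shows the wedge in the fingers at (280,250), square with the board's edges. The camera faces away from the jar here, so I check the jar with the other two views.

```bash
python3 - <<'E'
from jar import *
for n in('scene','side'):
    v=grab(n);save(v,n+'9');L,h,G=cloud(v)
    try: print(n,jar(L,0))
    except Exception as e: print(n,'none')
    J=L[(abs(L[:,0])<.03)&(L[:,2]>.075)&(L[:,2]<.11)];print(' y',len(J),np.percentile(J[:,1],[.5,3,97,99.5]).round(4) if len(J) else '')
E
```

```text
scene (array([-0.0006,  0.0509, -0.0109]), 1096, array([-0.069 ,  0.0834]), np.float64(0.1021))
 y 873 [-0.0412 -0.0366  0.0774  0.0786]
side (array([-0.0013,  0.0495,  0.0313]), 1916, array([-0.0636,  0.0734]), np.float64(0.1008))
 y 987 [-0.0498 -0.0487  0.0682  0.072 ]
```

Request:
{"op": "step_arm", "data": {
  "deltas": [
    [[-15,0,0],[0,0,0],1],
    [[-30,0,0],[0,0,0],1],
    [[-45,0,0],[0,0,0],1],
    [[-60,0,0],[0,0,0],1],
    [[-70,0,0],[0,0,0],1]
  ]
}}

```text
time_s: 19.68
eef_pos: [0.5164, -0.0514, 0.0392]
orientation: [3.142, 0.0, 1.655]
ft_force: [0.4, 1.1, 1.9]
gripper_width: 0.0441
```

Request:
{"op": "step_arm", "data": {
  "deltas": [
    [[-4,0,0],[0,0,0],1],
    [[-8,0,0],[0,0,0],1],
    [[-11,0,0],[0,0,0],1],
    [[-14,0,0],[0,0,0],1]
  ]
}}

```text
time_s: 20.18
eef_pos: [0.5176, -0.0639, 0.0392]
orientation: [3.142, -0.0, 1.657]
ft_force: [0.7, 0.9, 2.0]
gripper_width: 0.0441
```

Request:
{"op": "step_arm", "data": {
  "deltas": [
    [[-1,0,0],[0,0,0],1],
    [[-2,0,0],[0,0,0],1],
    [[-3,0,0],[0,0,0],1]
  ]
}}

```text
time_s: 20.55
eef_pos: [0.5178, -0.0669, 0.0393]
orientation: [3.142, -0.0, 1.656]
ft_force: [-0.6, 0.2, 1.2]
gripper_width: 0.044
```

Local x is about -0.1145, so the bite should come within a few mm. I go on in 1 mm steps.

Request:
{"op": "step_arm", "data": {
  "deltas": [
    [[-1,0,0],[0,0,0],1],
    [[-2,0,0],[0,0,0],1],
    [[-2,0,0],[0,0,0],1]
  ]
}}

```text
time_s: 20.92
eef_pos: [0.518, -0.0692, 0.0392]
orientation: [3.141, 0.0, 1.656]
ft_force: [-0.8, -0.3, 1.7]
gripper_width: 0.0437
```

Request:
{"op": "step_arm", "data": {
  "deltas": [
    [[-1,0,0],[0,0,0],1],
    [[-2,0,0],[0,0,0],1],
    [[-2,0,0],[0,0,0],1]
  ]
}}

```text
time_s: 21.3
eef_pos: [0.5182, -0.0712, 0.0392]
orientation: [3.142, 0.0, 1.656]
ft_force: [-0.1, -0.2, 0.5]
gripper_width: 0.0438
```

Request:
{"op": "step_arm", "data": {
  "deltas": [
    [[-1,0,0],[0,0,0],1],
    [[-2,0,0],[0,0,0],1],
    [[-2,0,0],[0,0,0],1]
  ]
}}

```text
time_s: 21.68
eef_pos: [0.5183, -0.0725, 0.0392]
orientation: [-3.141, -0.001, 1.657]
ft_force: [0.0, 5.3, 2.0]
gripper_width: 0.0438
```

Request:
{"op": "step_arm", "data": {
  "deltas": [
    [[-0.7,0,0],[0,0,0],1],
    [[-1,0,0],[0,0,0],1],
    [[-1,0,0],[0,0,0],1]
  ]
}}

```text
time_s: 22.05
eef_pos: [0.5182, -0.0732, 0.0392]
orientation: [-3.141, -0.001, 1.657]
ft_force: [-0.5, 5.9, 2.6]
gripper_width: 0.0441
```

It bit at local x=-0.108, as predicted, with about 6 N of push. I let go in place and then go straight up.

Request:
{"op": "step_arm", "data": {
  "deltas": [
    [[0,0,0],[0,0,0],0],
    [[0,0,0],[0,0,0],-0.5],
    [[0,0,0],[0,0,0],-1],
    [[0,0,0],[0,0,0],-1],
    [[0,0,0],[0,0,0],-1]
  ]
}}

```text
time_s: 22.68
eef_pos: [0.5184, -0.0741, 0.0392]
orientation: [3.142, 0.0, 1.656]
ft_force: [-0.1, 0.4, -0.4]
gripper_width: 0.082
```

Request:
{"op": "step_arm", "data": {
  "deltas": [
    [[3,0,-10],[0,0,0],-1],
    [[6,0,-50],[0,0,0],-1],
    [[10,0,-110],[0,0,0],-1],
    [[80,0,-160],[0,0,0],-1],
    [[140,0,-170],[0,0,0],-1]
  ]
}}

```text
time_s: 23.3
eef_pos: [0.5088, 0.0469, 0.2064]
orientation: [3.138, -0.001, 1.653]
ft_force: [1.0, 1.2, -0.0]
gripper_width: 0.0931
```

```bash
python3 - <<'E'
from jar import *
s=read_state();print(s['time_s'],np.round(s['eef_pos'],3),np.round(s['ft_force'],1),s['gripper_width'])
for n in('scene','side'):
    v=grab(n);save(v,n+'10');L,h,G=cloud(v);print(n,jar(L,0))
    t=(L[:,0]>-.15)&(L[:,0]<-.058)&(abs(L[:,1]-.006)<.045)&(L[:,2]>.006)&(L[:,2]<.04);q=L[t];c=np.linalg.lstsq(np.c_[q[:,:2],np.ones(len(q))],q[:,2],rcond=None)[0];print(' wedge x',np.percentile(q[:,0],[1,99]).round(4),'y',np.percentile(q[:,1],[2,98]).round(4),c.round(3))
a=cv2.resize(load('scene10')['im'][140:330,150:380],None,fx=3,fy=3,interpolation=cv2.INTER_CUBIC);cv2.imwrite('pics/end.png',cv2.cvtColor(a,cv2.COLOR_RGB2BGR))
E
```

```text
23.3 [0.509 0.047 0.206] [ 1.   1.2 -0. ] 0.09311541012806247
scene (array([ 0.0003,  0.0511, -0.0184]), 1088, array([-0.0659,  0.0826]), np.float64(0.1027))
 wedge x [-0.1259 -0.0589] y [-0.0109  0.0341] [-0.155 -0.127  0.009]
side (array([-0.0003,  0.0494,  0.0135]), 1884, array([-0.0624,  0.0729]), np.float64(0.1006))
 wedge x [-0.1271 -0.0743] y [-0.0169  0.027 ] [-0.194  0.179  0.004]
```

View pics/end.png

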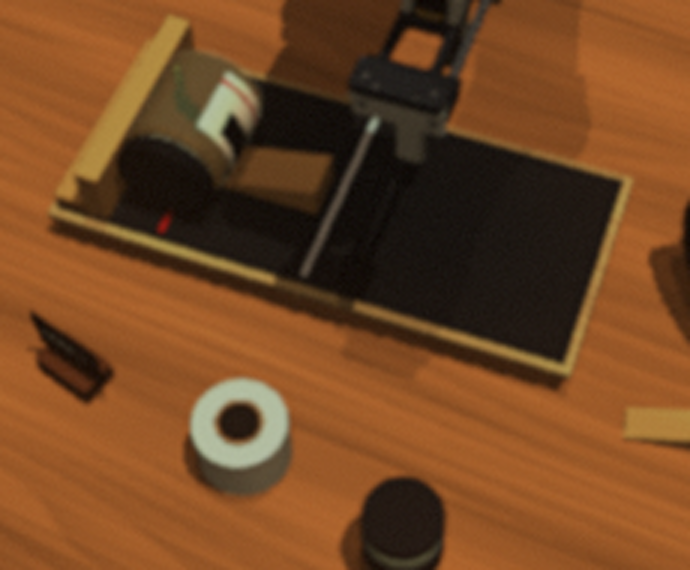

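The end view (3x crop) shows the jar against the stop at (190,125) in the crop, with the label's end now up behind. The wedge is square under it at (290,178). The card, roll and pickles stand as before, and the gripper is clear. I hold briefly, then hand in.

Request:
{"op": "step_arm", "data": {
  "deltas": [
    [[20,0,-20],[0,0,0],-1],
    [[20,0,-20],[0,0,0],-1],
    [[20,0,-20],[0,0,0],-1],
    [[20,0,-20],[0,0,0],-1]
  ]
}}

```text
time_s: 23.9
eef_pos: [0.5061, 0.0651, 0.2229]
orientation: [-3.141, 0.0, 1.655]
ft_force: [0.6, -0.4, 0.1]
gripper_width: 0.0933
```

```bash
python3 - <<'E'
from jar import *
v=grab('side');L,_,_=cloud(v);print(jar(L,0));print(close_job())
E
```

```text
(array([-0.0001,  0.0495,  0.011 ]), 1892, array([-0.0646,  0.0725]), np.float64(0.1008))
the job is handed in; nothing more can be done
None
```

The job is done and handed in at about 24 s. I rolled the jar from the white line to the stop in six pressed strokes, lifting the gripper between them but never the jar. I then slid the wedge in square until it bit, let go, and left it in place.

- **Rolling:** the jar moved half as far as the tip in each stroke I checked, so it rolled and did not slide.
- **Press force:** it was mostly 9 to 14 N while rolling. The highest readings were 20.8, 18.1 and 16.5 N. It fell to 4.5–6 N late in the first stroke, and to 3–7 N after some landings before I pressed on. Forces were read only at the end of each call, so short peaks in between were not seen.
- **Jar at the stop:** the last checks put its axis within 1 mm of the red line, in both views.
- **Wedge:** the push rose to about 6 N at the predicted place, with its thin edge about 18 mm behind the point below the jar's axis. After release it lay at the same place, and the other things by the board looked unmoved in the last picture.
- **Disagreement:** the two cameras differ by about 6 to 7 mm on positions along the jar's axis, so I used their mean. They also differ by about 0.03 rad on how square the jar lies. My fit of the wedge's top at the end was too rough to confirm its angle; squareness rests on the gripper's heading and the picture.

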